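# Slide under the loupe of the viewing rail

### The job

Bring the stained slide under the loupe of the viewing rail: with a fingertip press down the ribbed rubber pad in the middle of the carriage, which frees its brake, and keeping the pad pressed push the carriage along the rail until its nose rests against the stop, the foot of the loupe head. Then lift the finger straight off so that the pad springs up and the brake holds the carriage there. Never drag the carriage with the pad up, do not ram the stop out of its place, keep off the glass slide and the loupe head, and leave the things lying about as they are.

Things in the scene. Friction and masses are not known exactly. Their poses are not given: they have to be found in the camera images.
- slide_rail: fixed aluminium slotted rail lying on the worktop, 434 long x 48 wide x 26 high (mm). Origin: centre of its underside. Its y axis runs along the rail, from the carriage towards the loupe head: the carriage is pushed towards +y of this frame. z is up.
- pad_top (a point): top centre of the black ribbed release pad in the middle of the carriage's saddle; 47 mm above the worktop when up; goes down with the pad. Pad 46 mm along the rail, 36 mm across. A grey lip (10 mm thick, 44 mm wide, top 56 mm above the worktop) stands at each end along the rail: a pocket 48 mm long, open at the sides. The pressing finger may push on the lip ahead of it.
- release_pad (a joint): how far the release pad is pressed, in m: about 0 up (brake on), 0.006 fully down. A spring resists: it gives way at about 9 N and needs 11.5 N fully down. From about 0.001 on the brake is off; press it 0.003 to 0.005 to be sure. With the pad up the brake holds the carriage against a push of about 7 to 9 N.
- carriage (a joint): position of the carriage along the rail in m, growing towards the loupe head. With the brake off it slides with about 1 N plus 3 N per m/s. The grey carriage is 44 mm wide; from the pad centre it reaches 34 mm back and 118 mm ahead, where the flat table (top 32 mm above the worktop) carries the glass slide.
- carriage_nose (a point): middle of the front end (nose) of the carriage, 118 mm ahead of the pad centre along the rail, 30 mm above the worktop
- stop_face (a point): middle of the stop: the near face of the foot of the loupe head, 30 mm above the worktop. The nose of the carriage is to rest against it; the distance from carriage_nose to stop_face along the rail is what the carriage has still to travel (70 to 200 mm at the start).
- loupe_head: black foot clamped on the rail, 40 mm long x 50 mm wide, top 45 mm above the worktop, with a knob on its front and a 104 mm high aluminium arm holding a lens 48 mm across over the rail, 43 mm before the stop face. Origin on the rail's centre line at the stop face, at worktop height; axes as the rail's. The clamp slips if pushed with more than about 45 N.
- smear_slide: glass slide 26 x 76 mm, held by two clips on the carriage's table, long side along the rail. Origin: centre of its underside. Glass: not to be touched.
- oil: loose small amber bottle with black cap, 25 mm across, 43 mm high, behind the rail. Origin: centre of its underside. Bystander.
- vial: loose clear vial with white cap, 23 mm across, 46 mm high, behind the rail. Origin: centre of its underside. Bystander.
- tweezers: loose steel forceps lying in front of the rail, 119 mm long, 14 mm wide, 9 mm high. Origin: centre of the underside. Bystander.
- counter: loose hand tally counter, 51 x 75 x 25 mm, to the right. Origin: centre of the underside. Bystander.
- pen: loose black pen, 136 mm long, 11 mm high, lying towards the front right. Origin: centre of the underside. Bystander.
- slides_box: loose dark red slide box, 94 x 100 x 38 mm, to the left. Origin: centre of the underside. Bystander.

How it is judged (in metres and radians):
On the way, in this order (a step that is already met when the one before it is completed fails the run):
1. the release pad is pressed down while the carriage is still away from the stop (value of joint release_pad above 0.0015 m and y of carriage_nose in the frame of stop_face below -0.03 m), for 0.1 s.
2. the carriage's nose is at the stop with the pad still pressed (value of joint release_pad above 0.001 m and y of carriage_nose in the frame of stop_face above -0.002 m), for 0.05 s.
At the end, for the whole second after the job is handed in: The nose of the carriage is within 2 mm of the stop face and at rest, the release pad is up again (within 0.8 mm), and the stop stands within 3 mm of where it was (y of carriage_nose in the frame of stop_face above -0.002 m and value of joint release_pad below 0.0008 m and distance of stop_face from where it was at the start of the episode below 0.003 m and velocity of joint carriage between -0.005 and 0.005 m/s); the robot touches nothing.
It fails at once if the carriage is dragged with the release pad up (brake on) (value of joint release_pad below 0.0004 m and (velocity of joint carriage above 0.015 m/s or velocity of joint carriage below -0.015 m/s)).
It fails at once if the loupe head with its stop is rammed more than 3 mm along (distance of stop_face from where it was at the start of the episode above 0.003 m).
It fails at once if the glass slide is touched (contact force between any of the fingers, the arm and smear_slide above 0.5 N).
It fails at once if the loupe head is touched (contact force between any of the fingers, the arm and loupe_head above 1 N).
It fails at once if a bystander is moved more than 10 mm or lifted (distance of any of oil, vial, tweezers, counter, pen, slides_box from where it was at the start of the episode above 0.01 m).
It also fails if it takes over 35 s, if anything falls off the work surface, if the arm or the gripper's body presses on something with over 40 N, if the wrist force passes 120 N, or if a joint passes its speed limit or range.

### The arm

A 6-joint arm with a two-finger parallel gripper is mounted at the origin on a cart in front of the work surface, level with it; the furniture and walls round the work are solid. World frame = base frame: x ahead of the robot, y to its left, z up, the work surface at z = 0. Lengths are in m, angles in degrees, forces in N, time in s.
With the tool pointing down it reaches from about 0.375 to 0.9 m from the base axis. Payload 3.1 kg.
Tool frame: the origin (TCP) lies at the very end of the fingers, on their centre line; the grasp point (between the pads) lies grip_point_offset behind it (grip_point_offset is the distance from the TCP to the grasp point, in m); z points along the fingers, y is the direction in which the jaws open and shut (so a half turn about z gives the same grasp; the last joint's range is limited). The gripper opens to 87 mm and grips with 3 to 60 N. Pads are 19 mm wide; open, the fingers measure 117 mm over their backs; the gripper's body (75 mm by 190 mm) begins 51 mm behind the grasp point.
Start: joints at [56.465, 30.224, 82.088, -0, 67.689, -10.227], TCP at [0.247, 0.574, 0.223] pointing down, gripper open.
Joint ranges: [-176.69, 176.69], [-43.24, 126.21], [12.49, 139.97], [-82, 262], [0, 151.66], [-163.58, 163.58]. Speed limits (degrees/s): [159.86, 159.86, 180, 180, 180, 180].

### API

Orientations are given as a 3x3 rotation matrix whose columns are the frame's x, y, z axes.
In Python, from cell import * gives the robot as it stands. Calls block until the motion is done:
- move_to(position, orientation): joint-space move of the TCP to a pose.
- move_straight(position, orientation=None, v=0.15, until_force=None): straight line of the TCP; orientation=None keeps the orientation; v is the mean speed in m/s. With until_force (N) it stops when the force on the tool has changed by that much, and returns True; else False.
- move_joints(angles): joint-space move.
- set_gripper(opening, f_grip=None): finger opening in m; f_grip is the grip in N (None keeps the last); returns when the fingers have stopped.
- dwell(seconds).
- solve_ik(position, orientation): joint angles nearest the present ones, or None.
- camera(name): name is "scene" or "top" or "wrist"; returns a dict with "img" (400x640x3 uint8, red, green, blue), "vertical_fov" (degrees; the focal length in pixels is half the picture's height over the tangent of half this angle, whatever the lens; pixels are square), "cx", "cy" (the principal point, pixels), "R" (3x3) and "t" (3): a world point X has camera coordinates R X + t. Camera axes: x right, y down, z forward; pixel columns grow to the right and rows downward; lengths in m; the calibration is good to about 2 mm. A picture is of the moment at which its call begins. There is no depth.
A pose or a line that the arm cannot do raises IKError and nothing moves.
- close_job(): hands the job in, once; it reports no verdict.
Readings, each from a call of its own:
- current_clock(): time.
- current_joint_positions(): joint angles.
- current_joint_velocities(): joint speeds.
- current_tau(): joint torques, N m.
- current_tool_pos(): TCP position.
- current_tool_rot(): TCP orientation.
- current_ft_force(): force on the tool from outside, world axes, zero at the start.
- current_torque(): the same for the moment, N m.
- current_finger_gap(): finger opening in m.
Only numpy, scipy, OpenCV 4.12 (cv2) and the standard library are available. Lean on these libraries where they do the work, as an engineer would, in place of code of your own. Each camera call takes 0.05 s, during which the arm holds its last target.

## Working session

There is one attempt and no reset: what is moved stays moved. The work goes in short steps, each a Python script; the robot and the scene stay as the last script left them, time stands still between calls to the robot, and variables do not carry over. Pictures are saved under pics/ and viewed, and the job is handed in when it is done.

```bash
mkdir -p pics
python3 - <<'E'
from cell import *
import cv2,pickle
d={}
for n in ["scene","top","wrist"]:
    c=camera(n); d[n]=c
    cv2.imwrite(f"pics/{n}0.png",c["img"][:,:,::-1])
    print(n,c["vertical_fov"],c["cx"],c["cy"],(-c["R"].T@c["t"]).round(3))
pickle.dump(d,open("cams.pkl","wb"))
print(current_clock(),current_finger_gap(),current_tool_rot())
import cell
try: print(grip_point_offset)
except Exception as e: print(e)
E
```

```text
scene 51.648916422985295 322.6451612821234 201.08244054716963 [-0.359  0.496  0.523]
top 44.83989915490646 322.72200119715217 194.8543671274766 [0.321 0.009 1.292]
wrist 67.3928653523549 321.9180018751593 193.96082754400203 [0.172 0.608 0.385]
0.15 0.08678613138265334 [[-9.18410800e-01  3.95627092e-01 -8.98221434e-04]
 [ 3.95628025e-01  9.18409730e-01 -1.42567535e-03]
 [ 2.60899513e-04 -1.66471721e-03 -9.99998580e-01]]
0.0187
```

View pics/scene0.png

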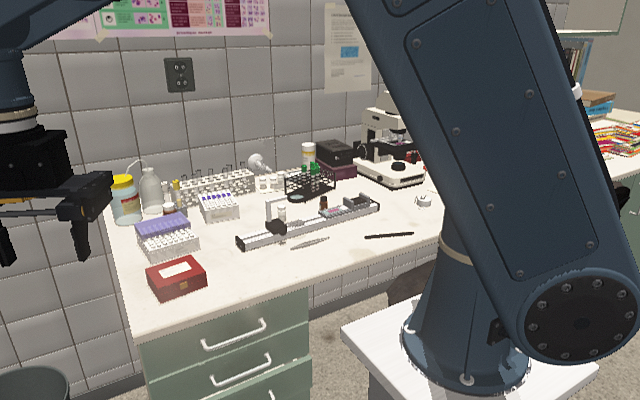

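View pics/top0.png

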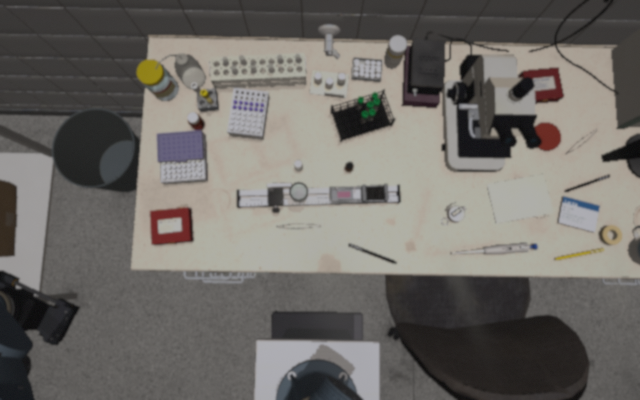

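View pics/wrist0.png

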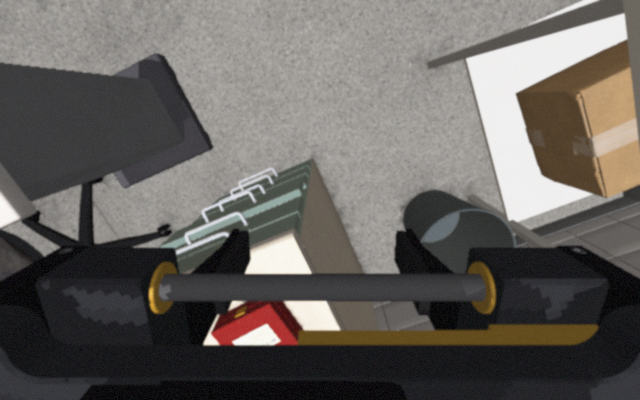

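The top view shows the rail along image row ~195 (col 237–400), with the loupe foot at about (277,197) on the left (+y) and the pad at about (376,193) on the right. I'll locate it coarsely, then look with the wrist camera from above.

```bash
cat > h.py <<'E'
import numpy as np,cv2
def px2w(c,uv,z):
    f=200/np.tan(np.radians(c["vertical_fov"]/2))
    d=c["R"].T@np.array([(uv[0]-c["cx"])/f,(uv[1]-c["cy"])/f,1.])
    o=-c["R"].T@c["t"]
    return o+d*(z-o[2])/d[2]
def w2px(c,X):
    f=200/np.tan(np.radians(c["vertical_fov"]/2))
    p=c["R"]@np.asarray(X)+c["t"]; return np.array([c["cx"]+f*p[0]/p[2],c["cy"]+f*p[1]/p[2]])
def rotdown(ang): # tool y axis at angle ang (deg) in world xy, z down
    a=np.radians(ang); y=np.array([np.cos(a),np.sin(a),0]); z=np.array([0,0,-1.]); return np.column_stack([np.cross(y,z),y,z])
E
python3 - <<'E'
from h import *; import pickle
c=pickle.load(open("cams.pkl","rb"))["top"]
for n,uv,z in [("railL",(237,196),.026),("railR",(400,194),.026),("pad",(376,193),.047),("foot",(277,197),.045)]: print(n,px2w(c,uv,z).round(4))
im=c["img"][165:245,225:425,::-1]; cv2.imwrite("pics/topc.png",cv2.resize(im,None,fx=4,fy=4,interpolation=cv2.INTER_CUBIC))
from cell import *
for a in (0,180,90,-90):
    for p in ((.33,-.13,.25),): print(a,solve_ik(np.array(p),rotdown(a)))
E
```

```text
railL [0.5197 0.2198 0.026 ]
railR [ 0.5339 -0.2114  0.026 ]
pad [ 0.5317 -0.145   0.047 ]
foot [0.5162 0.1128 0.045 ]
0 [-3.97388706e+01  6.24316268e+00  1.15529417e+02 -2.54444375e-14
  5.82274204e+01 -3.97388706e+01]
180 [-3.97388706e+01  6.24316268e+00  1.15529417e+02 -2.54444375e-14
  5.82274204e+01  1.40261129e+02]
90 [-3.97388706e+01  6.24316268e+00  1.15529417e+02 -2.54444375e-14
  5.82274204e+01 -1.29738871e+02]
-90 [-3.97388706e+01  6.24316268e+00  1.15529417e+02 -2.54444375e-14
  5.82274204e+01  5.02611294e+01]
```

View pics/topc.png

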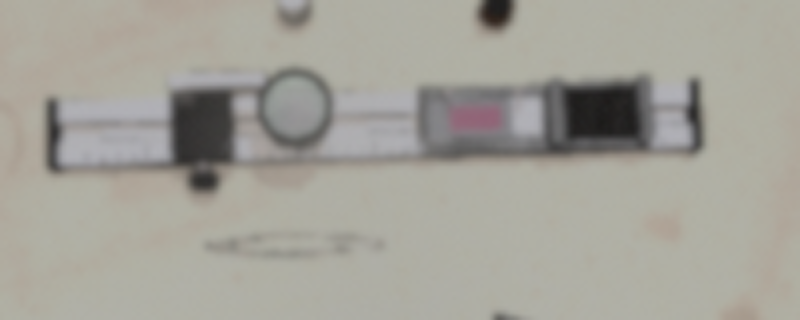

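The enlarged crop shows the pad centre at about crop (602,112), the nose at (420,118) and the near face of the foot at (233,125). Next I'll take a close wrist view.

Run:
```python
from h import *; import pickle
from cell import *
move_to(np.array([.53,-.11,.30]),rotdown(1.9))
set_gripper(0.0,20)
c=camera("wrist"); pickle.dump(c,open("w1.pkl","wb"))
cv2.imwrite("pics/w1.png",c["img"][:,:,::-1])
c=camera("top"); pickle.dump(c,open("t1.pkl","wb"))
print(current_clock(),current_finger_gap(),current_tool_pos(),current_ft_force(),c["R"])
```

```text
4.4083 0.00044475781837240467 [ 0.53000305 -0.11001069  0.30000609] [ 0.17122297 -0.05256528  0.0479736 ] [[ 0.01817698 -0.99972461  0.01484278]
 [-0.98680307 -0.0203271  -0.16064403]
 [ 0.1609015  -0.01172688 -0.9869008 ]]
```

View pics/w1.png

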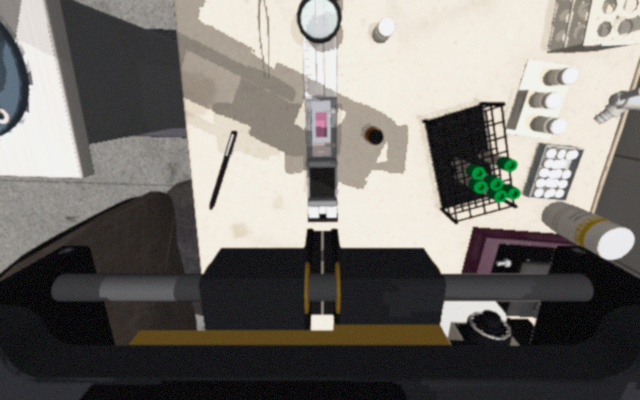

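The wrist view shows the pad at about (322,182), the nose near (322,98), and the lens at (320,18), above the foot. Enlarging it to refine.

Run:
```python
from h import *; import pickle
c=pickle.load(open("w1.pkl","rb"))
im=c["img"][85:235,270:370,::-1]; cv2.imwrite("pics/w1c.png",cv2.resize(im,None,fx=4,fy=4,interpolation=cv2.INTER_CUBIC))
print(w2px(c,[.53,-.11,.30]))
```

```text
[319.61081191 245.29740583]
```

View pics/w1c.png

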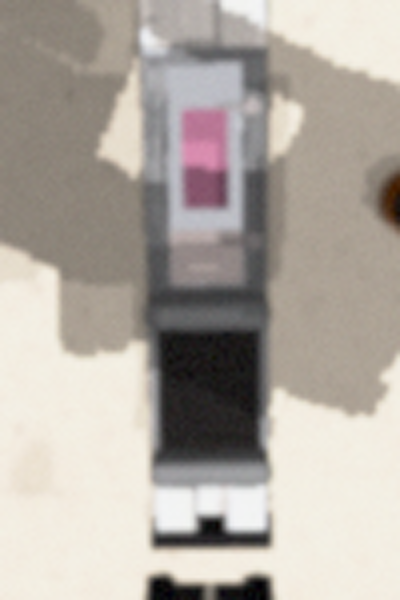

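Run:
```python
from h import *; import pickle
c=pickle.load(open("w1.pkl","rb")); t=pickle.load(open("cams.pkl","rb"))["top"]
print("cam",-c["R"].T@c["t"])
g=lambda u,v,z:px2w(c,(270+(u+.5)/4-.5,85+(v+.5)/4-.5),z).round(4)
print("fl inner",g(213,329,.056),"outer",g(213,293,.056));print("rl inner",g(210,460,.056),"outer",g(210,484,.056))
print("pad L,R",g(160,395,.047),g(264,395,.047),"nose",g(206,50,.032))
k=lambda u,v,z:px2w(t,(225+(u+.5)/4-.5,165+(v+.5)/4-.5),z).round(4)
print("top pad",k(602,112,.047),k(567,112,.047),k(638,112,.047)," nose",k(420,118,.032),"stop",k(233,125,.045))
print("rail ends",k(54,133,.026),k(694,115,.026))
# rail direction from wrist edges at z .026: left edge, right edge
```

```text
cam [ 0.52858105 -0.02568114  0.46307897]
fl inner [ 0.5329 -0.1156  0.056 ] outer [ 0.5325 -0.103   0.056 ]
rl inner [ 0.5335 -0.1635  0.056 ] outer [ 0.5338 -0.1726  0.056 ]
pad L,R [ 0.5148 -0.1424  0.047 ] [ 0.5522 -0.1412  0.047 ] nose [ 0.5274 -0.0237  0.032 ]
top pad [ 0.5327 -0.1427  0.047 ] [ 0.5322 -0.1198  0.047 ] [ 0.5332 -0.1662  0.047 ]  nose [ 0.5287 -0.0244  0.032 ] stop [0.5195 0.0976 0.045 ]
rail ends [0.5147 0.2167 0.026 ] [ 0.5355 -0.2064  0.026 ]
```

Run:
```python
from h import *
from cell import *
R=rotdown(2.8)
a=np.radians(2.8);u=np.array([-np.sin(a),np.cos(a),0])
p=np.array([.533,-.1412,0])+.004*u
move_to(p+[0,0,.09],R)
c=camera("wrist");cv2.imwrite("pics/w2.png",cv2.resize(c["img"][150:350,220:420,::-1],None,fx=3,fy=3))
f0=current_ft_force()
r=move_straight(p+[0,0,.040],v=.03,until_force=3)
print(r,current_tool_pos(),current_ft_force()-f0,f0,current_clock())
```

```text
True [ 0.53271568 -0.13718471  0.04617297] [0.22145766 0.35364397 8.02676509] [-0.74039235 -0.66692051  0.13503195] 6.625
```

View pics/w2.png

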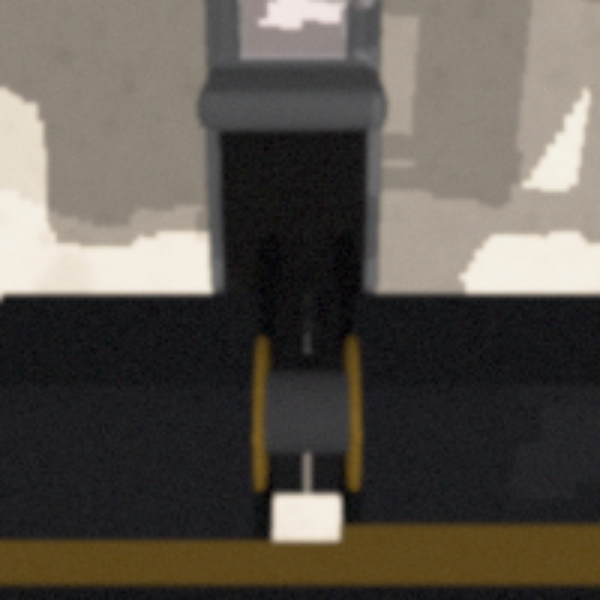

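Contact is at z≈0.046. The fingers sit about 3 mm off the pad's centre line (finger column 307, pad 220–365), well inside the pad, and they're aligned with the rail. Pressing next.

Run:
```python
from h import *
from cell import *
p=current_tool_pos(); 
for z in (.0445,.0428):
    move_straight(np.array([.53280,-.1372,z]),v=.02)
    dwell(.15)
    print(current_tool_pos(),current_ft_force(),current_clock())
```

```text
[ 0.5327449  -0.13720097  0.04552947] [-2.48418919  1.20666209  8.27552474] 7.025
[ 0.53274629 -0.13722886  0.0439234 ] [-2.37537512  1.05411074  8.8332315 ] 7.425
```

Run:
```python
from h import *
from cell import *
a=np.radians(2.8);u=np.array([-np.sin(a),np.cos(a),0])
p=np.array([.53280,-.1372,.0419])
move_straight(p,v=.02); dwell(.15)
print(current_tool_pos(),current_ft_force(),current_clock())
r=move_straight(p+.04*u,v=.05,until_force=6)
print(r,current_tool_pos(),current_ft_force(),current_clock())
c=camera("wrist");cv2.imwrite("pics/w3.png",c["img"][:,:,::-1])
c=camera("top");cv2.imwrite("pics/t3.png",cv2.resize(c["img"][165:245,225:425,::-1],None,fx=4,fy=4,interpolation=cv2.INTER_CUBIC))
```

```text
[ 0.53276025 -0.1372394   0.04307987] [-2.36527733e+00  1.37308850e-03  9.47507283e+00] 7.825
False [ 0.53078693 -0.09710318  0.04308377] [-1.70390918  1.18362401  9.88957784] 8.775
```

View pics/w3.png

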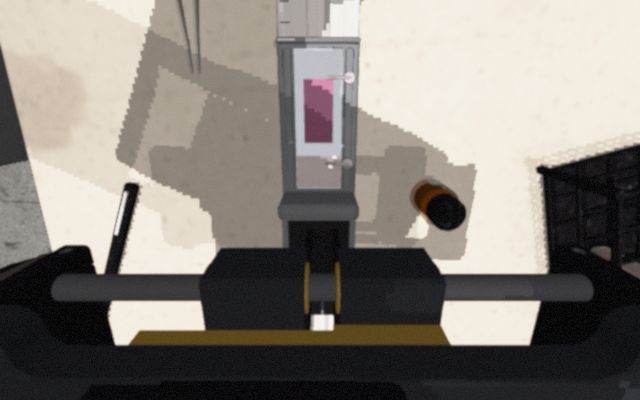

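View pics/t3.png

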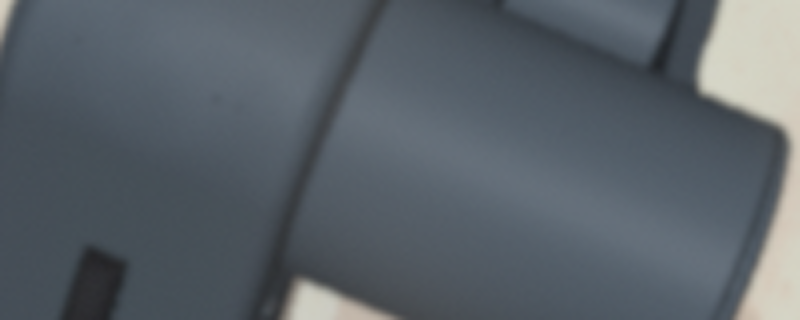

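The wrist view shows the nose edge at about (318,40) and the bottle at (440,210), clear of everything. Checking where the nose is in world coordinates.

Run:
```python
from h import *; import pickle
from cell import *
c=camera("wrist")
print("nose",px2w(c,(318,39),.032),"lip",px2w(c,(318,217),.056),px2w(c,(318,193),.056))
a=np.radians(2.8);u=np.array([-np.sin(a),np.cos(a),0])
p=np.array([.53280,-.1372,.0419])
f0=current_ft_force()
r=move_straight(p+.10*u,v=.05,until_force=6)
print(r,current_tool_pos(),current_ft_force(),current_clock())
c=camera("wrist");cv2.imwrite("pics/w4.png",c["img"][:,:,::-1]);pickle.dump(c,open("w4.pkl","wb"))
```

```text
nose [0.52449187 0.01675952 0.032     ] lip [ 0.52892691 -0.07365666  0.056     ] [ 0.52831386 -0.06012718  0.056     ]
False [ 0.52781766 -0.03722697  0.04303915] [-2.34580502  0.16575865  9.72488192] 10.275
```

View pics/w4.png

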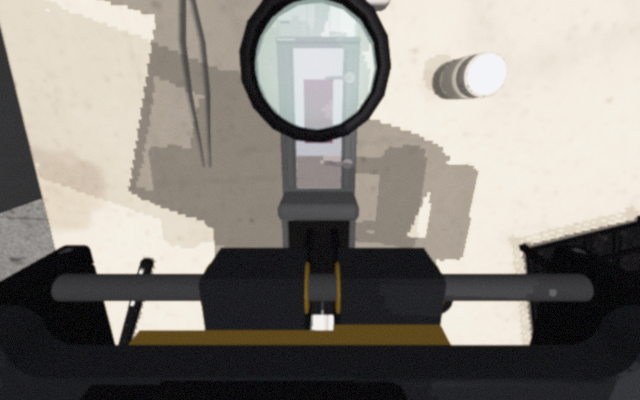

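The carriage follows the finger with no slip: the lip sits at the same image rows as before. About 20 mm remain, so I'll approach slowly with a force guard.

Run:
```python
from h import *; import pickle
from cell import *
a=np.radians(2.8);u=np.array([-np.sin(a),np.cos(a),0])
p=np.array([.53280,-.1372,.0419])
r=move_straight(p+.136*u,v=.02,until_force=5)
print(r,current_tool_pos(),(current_tool_pos()-p)@u,current_ft_force(),current_clock())
dwell(.1)
print(current_tool_pos(),current_ft_force(),current_clock())
c=camera("wrist");cv2.imwrite("pics/w5.png",c["img"][:,:,::-1]);pickle.dump(c,open("w5.pkl","wb"))
```

```text
True [ 0.52700214 -0.01437392  0.04351932] 0.1229626701409867 [-1.13723674 -0.71516816  9.37726517] 11.475
[ 0.52701844 -0.01440555  0.04372711] [-1.10406877  0.36045482  9.84646376] 11.575
```

View pics/w5.png

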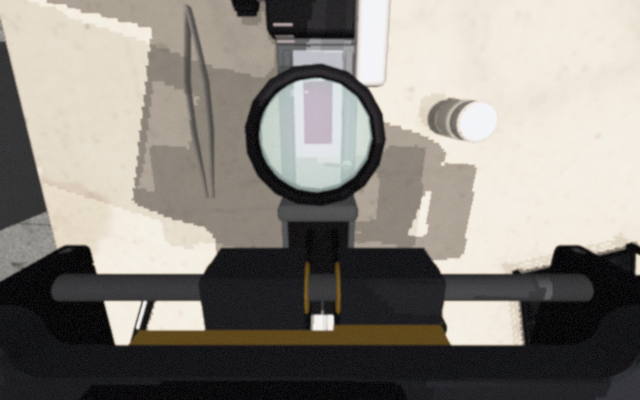

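The nose (row ~39) meets the foot's edge (row ~38) in the picture, but the residual push force is about zero. I'll repeat a short guarded push to confirm contact.

Run:
```python
from h import *; import pickle
from cell import *
a=np.radians(2.8);u=np.array([-np.sin(a),np.cos(a),0])
p=np.array([.53280,-.1372,.0419])
s=.123
move_straight(p+s*u,v=.02); dwell(.1)
print(current_tool_pos(),(current_tool_pos()-p)@u,current_ft_force())
for k in range(8):
    s+=.0006
    r=move_straight(p+s*u,v=.012,until_force=6)
    dwell(.05)
    F=current_ft_force()
    print(r,s,(current_tool_pos()-p)@u,current_tool_pos()[2],F.round(2),(F@u).round(2),current_clock())
    if r or F@u<-6: break
c=camera("wrist");cv2.imwrite("pics/w6.png",cv2.resize(c["img"][0:130,240:400,::-1],None,fx=4,fy=4,interpolation=cv2.INTER_CUBIC))
```

```text
[ 0.52703185 -0.01439263  0.04305173] 0.12294253188739435 [-2.12076344  0.75133007  9.77503713]
False 0.1236 0.1229951390322797 0.0430920642778748 [-2.12 -1.9   9.75] -1.8 12.275
False 0.1242 0.12306223666798545 0.04310162414500181 [-1.87 -3.51  9.68] -3.41 12.575
False 0.12480000000000001 0.12330905536042826 0.04312772695089845 [-2.36 -5.8   9.58] -5.68 12.875
False 0.1254 0.12371031708308088 0.04316942930861059 [-2.8  -5.29  9.35] -5.15 13.175
False 0.126 0.12417645903009351 0.043217280634775715 [-2.32 -6.64 10.95] -6.52 13.475
```

View pics/w6.png

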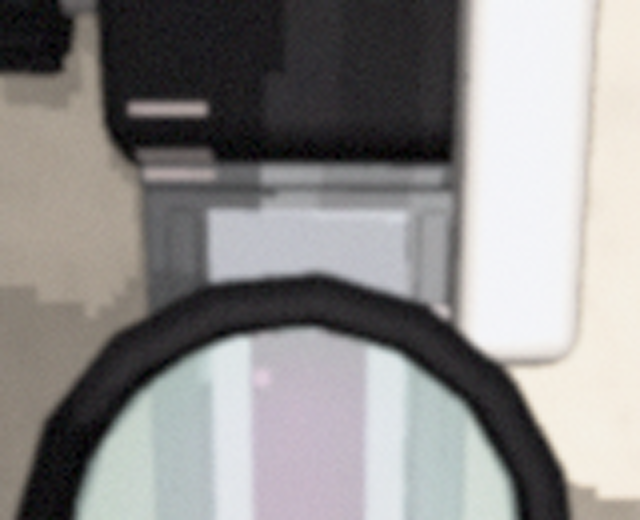

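The finger is blocked at 123 mm of travel, the reaction force has built to about 6.5 N along the rail, and the picture shows the nose against the foot. Lifting straight off.

Run:
```python
from h import *; import pickle
from cell import *
p=current_tool_pos()
move_straight(np.array([p[0],p[1],.060]),v=.03)
print(current_ft_force())
move_straight(np.array([p[0],p[1],.20]),v=.12)
dwell(.2)
c=camera("wrist");cv2.imwrite("pics/w7.png",c["img"][:,:,::-1]);pickle.dump(c,open("w7.pkl","wb"))
cv2.imwrite("pics/w7c.png",cv2.resize(c["img"][60:250,250:390,::-1],None,fx=3,fy=3,interpolation=cv2.INTER_CUBIC))
print(current_ft_force(),current_tool_pos(),current_clock())
```

```text
[ 0.14315043  1.15899485 -0.58865427]
[0.32971956 0.64239501 0.12142687] [ 0.52725043 -0.01306027  0.19946265] 15.85
```

View pics/w7c.png

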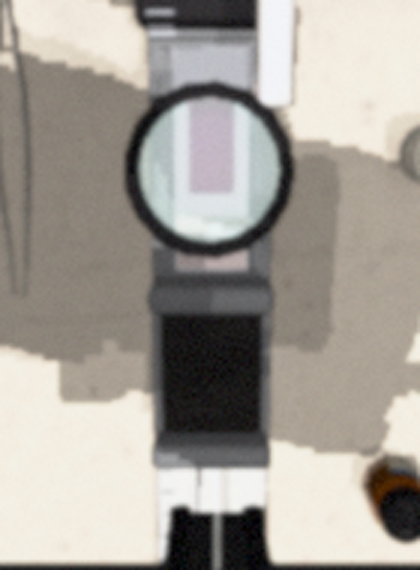

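View pics/w7.png

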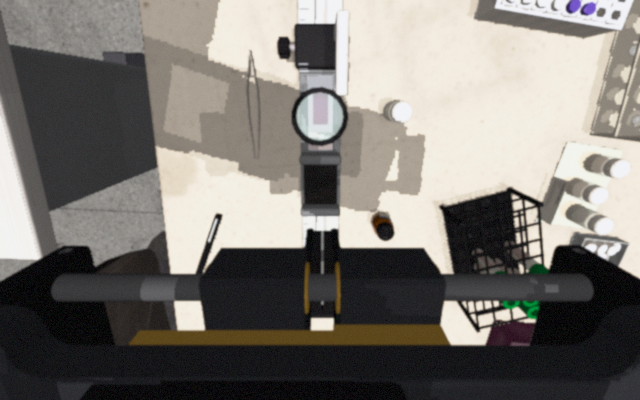

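Run:
```python
from h import *; import pickle
from cell import *
c=pickle.load(open("w7.pkl","rb"))
g=lambda u,v,z:px2w(c,(250+(u+.5)/3-.5,60+(v+.5)/3-.5),z).round(4)
A=g(211,313,.056);B=g(211,435,.056);print("pad",(A+B)/2,"stop top edge",g(205,27,.045),"stop low",g(205,32,.032))
im=c["img"][55:85,290:345,::-1];cv2.imwrite("pics/w7d.png",cv2.resize(im,None,fx=12,fy=12,interpolation=cv2.INTER_CUBIC))
```

```text
pad [ 0.5261 -0.0159  0.056 ] stop top edge [0.5185 0.099  0.045 ] stop low [0.5183 0.0986 0.032 ]
```

View pics/w7d.png

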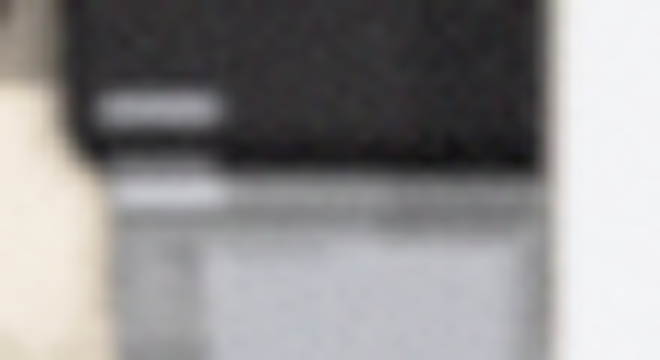

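Run:
```python
from cell import *
print(current_clock(),current_ft_force()); close_job()
```

```text
15.85 [0.32971956 0.64239501 0.12142687]
the job is handed in; nothing more can be done
```

The carriage is at the stop with the finger lifted off, and I handed the job in at 15.9 s of the 35 s allowed. `close_job()` gives no verdict, so the result below rests on my own readings.

**What I did:** I found the rail in the top and wrist pictures and pressed the pad with the closed fingertips. The press was about 4 mm, against roughly 9.5 N. I pushed the carriage about 123 mm with the pad down until the finger was blocked, then lifted straight up to 0.20 m.

**Checks that agreed:**
- **At the stop:** the push force rose to about 6.5 N with the finger blocked, far below the 45 N at which the clamp slips.
- **Travel:** the 123 mm pushed matches the roughly 121 mm I had measured beforehand.
- **After lifting:** the last picture shows the nose flush with the foot, and the force on the tool is back to zero.
- **Surroundings:** the bottle, vial, tweezers and pen looked undisturbed. I did not re-measure their positions, and the counter and slide box were not in the last view.

**Checks that disagreed or stayed indirect:**
- **First stop signal:** the force guard tripped, but the push force then fell to about zero. I repeated a stepped push, which confirmed the contact.
- **Nose position:** the final picture put the nose about 3 mm past the stop face. Two millimetres of that is the camera calibration tolerance; the rest I put down to reading pixels.
- **Stop position:** it read about 1 mm further along than at the start, also within camera error.
- **Pad up:** I judged this only from the finger being clear of the pad, with no direct measurement of its height.

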